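# Hang the second board carrier on the occupied hook

## Task

The board carrier in the test dock is finished: swing the dock's keeper well aside by its knob, clear of the carrier, then lift the carrier out and hang it by its handle window on the stand's hook, the rod seated in the peak of the window, in front of the carrier that already hangs there. Leave that first carrier hanging where it is, and do not disturb the other things on the bench. At the end both carriers hang still and upright from the hook.

Things in the scene. Friction and masses are not known exactly. Their poses are not given: they have to be found in the camera images.
- carrier: board carrier standing in the dock: black plate with a green circuit board, 140 wide (y), 10 thick (x), 100 tall (z 0 to 100); on its top centre a handle 60 wide, 10 thick, with a gabled window 40 wide (sides z 100 to 130, 45-degree roof, peak z 150) under a bar up to z 190, to pinch from above across its thickness. Same from both sides, 0.15 to 0.3 kg. Origin: middle of the lower edge; z up, x normal to plate
- carrier_eye (a point): peak of that carrier's handle window, 150 mm above the carrier's origin, 40 mm below its top; same axes. Seated on the rod it lies 197 mm above the table, 2 mm over the rod's top
- hung_carrier: a carrier of the same shape that already hangs by its handle window on the hook, in the half nearer the post, plate square to the rod; same origin and axes
- hung_eye (a point): peak of the hanging carrier's handle window, where it sits on the rod
- hook_stand: fixed steel stand with one hook: a level round rod 10 mm thick, its top 195 mm above the table, along the stand's x axis from the post (face at x = +90, 24 wide, 207 high) towards -x, the robot's side, to a short upturned tip at x = -94. Foot 110 x 90 x 12 mm, x = +35 to +145. Origin on the table beneath the rod, which lies at y = 0
- hook_root (a point): point on the top of the rod where it meets the post, x = +90 mm of the stand
- hook_tip (a point): top of the hook's upturned tip, 13 mm above the rod's top, 208 mm above the table, x = -94 mm of the stand
- dock: fixed test dock: base 90 x 200 x 10 mm (y = -90 to +110), on it two rails 25 mm tall with a slot 14 mm wide between them along the dock's y axis; end stops at y = -73 and +73, 60 mm high. The carrier stands centred in the slot, its lower edge 10 mm above the table, its axes as the dock's. Origin on the table under the slot's middle
- keeper (a joint): angle (rad) of a flat steel bar, 121 x 16 x 8 mm, level at 113 to 121 mm height, turning about an upright pivot beside the carrier's +y edge. At 0 it lies along the dock's y, its inner end over the carrier's shoulder, blocking it. Grows counter-clockwise from above: the knob end swings from the dock's +y to -x. Clear of the carrier from 1.0, stop 1.8. Light friction, stays put; starts 0 to 0.2
- keeper_knob (a point): top centre of the round upright black knob on the keeper's outer end, 153 mm above the table; knob 16 mm across, 32 mm tall above the bar, 52 mm from the pivot axis; about 1.2 N moves it
- keeper_pivot (a point): pivot axis of the keeper at the height of the bar's top face (121 mm above the table), at x = 0, y = +93 mm of the dock
- spool: steel solder spool standing on its flange, 58 mm across, 38 mm high; origin at the centre of its underside. Bystander
- flux_bottle: white plastic bottle with a blue cap, 52 mm across, 110 mm high; origin at the centre of its underside. Bystander
- screwdriver: screwdriver with a red handle, about 200 mm long, lying near the robot; x axis from handle to tip. Bystander
- tin: low round metal tin, 64 mm across, 35 mm high; origin at the centre of its underside. Bystander
Things that resemble listed ones, but are neither listed nor needed, are in the scene too. What is shaped like the carrier but purple is not meant.

How it is judged:
By the outcome, as a careful person would: the job done as asked, in the order asked, and still so for the second after the job is handed in, with the robot touching nothing.
It also fails if it takes over 69 s, if anything falls off the work surface, if the arm or the gripper's body presses on something with over 40 N, if the wrist force passes 120 N, or if a joint passes its speed limit or range.

## Robot

A 6-joint arm with a two-finger parallel gripper is mounted at the origin on the work surface. World frame = base frame: x ahead of the robot, y to its left, z up, the work surface at z = 0. Lengths are in m, angles in rad, forces in N, time in s.
With the tool pointing down it reaches from about 0.35 to 1 m from the base axis. Payload 7.1 kg.
Tool frame: the origin (TCP) lies between the finger pads; the fingertips stand 8 mm ahead of it and the grasp point (between the pads) lies 11 mm behind it; z points along the fingers, y is the line along which they close (so a half turn about z gives the same grasp; the last joint's range is limited). The gripper opens to 85 mm and grips with 20 to 120 N. Pads are 22 mm wide; open, the fingers measure 114 mm over their backs; the gripper's body (76 mm by 85 mm) begins 54 mm behind the grasp point. The pads swing forward as they close: fully open they stand 13 mm farther back than shut.
Start: joints at [-1.348, 0.423, 1.63, -0, 1.089, -0.019], TCP at [0.15, -0.607, 0.239] pointing down, gripper open.
Joint ranges: [-3, 3], [-0.9, 2.11], [0.09, 2.58], [-1.31, 4.45], [0.11, 2.69], [-2.54, 2.54]. Speed limits (rad/s): [2.39, 2.39, 3.01, 3.14, 3.14, 3.14].

## Interface

Orientations are given as a unit quaternion [w, x, y, z].
In Python, from plant import read_state, capture, finish_job, masks_of, spot_point gives the robot as it stands. The module is installed in compiled form; this text tells all that it offers.
- The arm moves only by the tool move_arm, never from a script. Its argument "increments" is text: rows parted by semicolons, each of 7 numbers parted by spaces: the turn, a rotation vector about the world's x, y, z in units of 60 degrees (1.0 is 60 degrees), then the shift along the world's x, y, z in units of 0.1 m (1.0 is 0.1 m), then the closure, from -1 (fully open) to 1 (shut). A call has 1 to 8 rows; each row is the pose to reach, as a shift and turn from the pose commanded when the call began; what a row does not reach only later rows make up. A row lasts 1/8 s, in which the tool goes at most 62.5 mm and 10.7 degrees, less where a joint would pass 70% of its speed; a pose out of reach is approached as far as the arm can. A call with a number of a shift or a turn outside -1 to 1 is refused whole. A call with a gripper value outside its range is refused whole. The fingers move at their own pace and stop on an object; "force" is the grip in N (left out, the last holds). Time passes only in rows, so rows that repeat a pose let the fingers close. It gives the time, the measured TCP pose, the force, the opening and the grip force at its end, in the units of the state.
- read_state(): the state, without advancing time (a new reading comes with each control period).
- capture(name): name is "side" or "top"; returns a dict with "pixels" (420x560x3 uint8, red, green, blue), "mtx" (3x3 intrinsics, pixels), "view" (4x4, takes a point from world to camera coordinates). Camera axes: x right, y down, z forward; pixel columns grow to the right and rows downward; lengths in m; the calibration is good to about 2 mm. A picture is of the moment at which its call begins. There is no depth.
- finish_job(): hands the job in; it is judged then, once.
Trained networks look in a picture, given as the dict that the camera call returned (one of the last four; its "shot" number tells which), for a name from the list of things; names that differ only in an ending like _2 or _b are one class to them, and where a whole thing is asked for, a point or a joint stands for the part that bears it (a point fixed in the world has none). Each returns a list of dicts, best first, with "conf" (0 to 1); they miss things now and then, are a little off and sometimes report something else, mostly with a low value. They report only what shows in the picture. A call takes as long as a camera call. They do not tell look-alikes from the thing itself.
- masks_of(picture, thing): "region" (420x560 bool, what is visible of it) and "box" ([centre column, centre row, width, height] in pixels, round what is visible of it).
- spot_point(picture, thing): "at" ([column, row] in pixels: a listed point, or the origin of a listed thing).
The state is a dict: "time_s": time; "joint_pos": joint angles; "dq": joint speeds; "joint_efforts": joint torques, N m; "tool_pos": TCP position; "eef_rot": TCP orientation; "wrist_force": force on the tool from outside, world axes, zero at the start; "wrist_torque": the same for the moment, N m; "opening": finger opening in m; "grasp_force": force on a finger pad.
Only numpy, scipy, OpenCV 4.12 (cv2) and the standard library are available. Lean on these libraries where they do the work, as an engineer would, in place of code of your own. Each camera call takes 0.05 s, during which the arm holds its last target. There are 200 camera calls.

## Working session

There is one attempt and no reset: what is moved stays moved. The work goes in short steps, Python scripts to look and compute and a tool call to move; the robot and the scene stay as the last step left them, time stands still between calls to the robot, and variables do not carry over. Pictures are saved under pics/ and viewed, at most 10 in all, crops included, and the job is handed in when it is done.

Besides the shell and the picture viewer there is one more tool, called after "Call:" as name(argument=value, ...) on one line, values as JSON. move_arm: Moves the arm, as the interface text tells. Its arguments: {"type":"object","properties":{"increments":{"type":"string"},"force":{"type":"number"}},"required":["increments"]}

```bash
mkdir -p pics; cat > h.py <<'E'
import numpy as np, cv2
from plant import read_state, capture, finish_job, masks_of, spot_point
def P(c): return c["mtx"]@c["view"][:3]
def tri(cs,ps):
    A=[]
    for c,p in zip(cs,ps):
        M=P(c); A+= [p[0]*M[2]-M[0], p[1]*M[2]-M[1]]
    v=np.linalg.svd(np.array(A))[2][-1]; X=v[:3]/v[3]
    err=[np.linalg.norm(proj(c,X)-p) for c,p in zip(cs,ps)]
    return X,err
def proj(c,X):
    q=P(c)@np.r_[X,1]; return q[:2]/q[2]
def atz(c,p,z):
    M=P(c); A=np.array([p[0]*M[2]-M[0],p[1]*M[2]-M[1]])
    return np.r_[np.linalg.solve(A[:,:2],-(A[:,2]*z+A[:,3])),z]
def save(c,n,box=None,s=1):
    im=c["pixels"][:,:,::-1]
    if box: im=im[box[1]:box[3],box[0]:box[2]]
    cv2.imwrite("pics/"+n,cv2.resize(im,None,fx=s,fy=s,interpolation=cv2.INTER_CUBIC))
E
python3 - <<'E'
from h import *
s=capture("side");t=capture("top")
save(s,"s0.png",s=1.4);save(t,"t0.png",s=1.4)
for n in ["carrier_eye","hung_eye","hook_root","hook_tip","keeper_knob","keeper_pivot","carrier","dock","hook_stand","hung_carrier"]:
    print(n,[[(np.round(d["at"]).tolist(),round(d["conf"],2)) for d in spot_point(c,n)[:4]] for c in (s,t)])
for c in (s,t): print(np.round(-c["view"][:3,:3].T@c["view"][:3,3],3), np.round(c["view"][2,:3],2),c["mtx"][0,0])
print(read_state())
E
```

```text
carrier_eye [[([258.0, 356.0], 0.97), ([194.0, 244.0], 0.73), ([165.0, 292.0], 0.41)], [([134.0, 305.0], 0.86), ([186.0, 195.0], 0.69)]]
hung_eye [[([320.0, 139.0], 0.63)], [([393.0, 168.0], 0.94)]]
hook_root [[([302.0, 132.0], 0.66)], [([397.0, 151.0], 0.87)]]
hook_tip [[([353.0, 152.0], 0.73)], [([390.0, 230.0], 0.79)]]
keeper_knob [[([142.0, 301.0], 0.68)], [([126.0, 207.0], 0.55)]]
keeper_pivot [[([162.0, 291.0], 0.97)], [([148.0, 204.0], 0.69), ([280.0, 289.0], 0.49)]]
carrier [[([207.0, 302.0], 0.82), ([260.0, 412.0], 0.61)], [([196.0, 210.0], 0.68), ([156.0, 306.0], 0.56), ([128.0, 209.0], 0.27)]]
dock [[([202.0, 304.0], 0.72)], [([198.0, 211.0], 0.96), ([150.0, 207.0], 0.3)]]
hook_stand [[([322.0, 205.0], 0.79), ([396.0, 247.0], 0.25)], [([377.0, 211.0], 0.89), ([188.0, 196.0], 0.39)]]
hung_carrier [[([312.0, 186.0], 0.71), ([203.0, 306.0], 0.3), ([320.0, 203.0], 0.17)], [([379.0, 187.0], 0.6), ([392.0, 166.0], 0.3)]]
[0.134 0.665 0.661] [ 0.44 -0.69 -0.58] 408.7814742197677
[0.335 0.069 1.175] [ 0.21 -0.01 -0.98] 448.63316301457843
{'time_s': 1.1, 'joint_pos': array([-1.34798654e+00,  4.23083449e-01,  1.62987252e+00, -2.51747815e-05,
        1.08860372e+00, -1.90056405e-02]), 'dq': array([ 9.16339397e-04,  6.70835575e-05, -6.49317512e-06, -5.46396697e-04,
        3.57409673e-04,  1.83684957e-03]), 'joint_efforts': array([ 1.48913939e-03, -5.57349515e+01, -2.82143104e+01,  3.72182967e-05,
        7.87145673e-04,  1.27923144e-05]), 'tool_pos': array([ 0.14968123, -0.60681181,  0.23934022]), 'eef_rot': array([ 1.75318627e-05,  9.92698858e-01,  1.20619137e-01, -9.41768798e-06]), 'wrist_force': array([0.57820774, 0.4793692 , 0.7791006 ]), 'wrist_torque': array([0.02195397, 0.01427081, 0.00453726]), 'grasp_force': 0.0, 'opening': 0.08520143938922095}
```

View pics/s0.png

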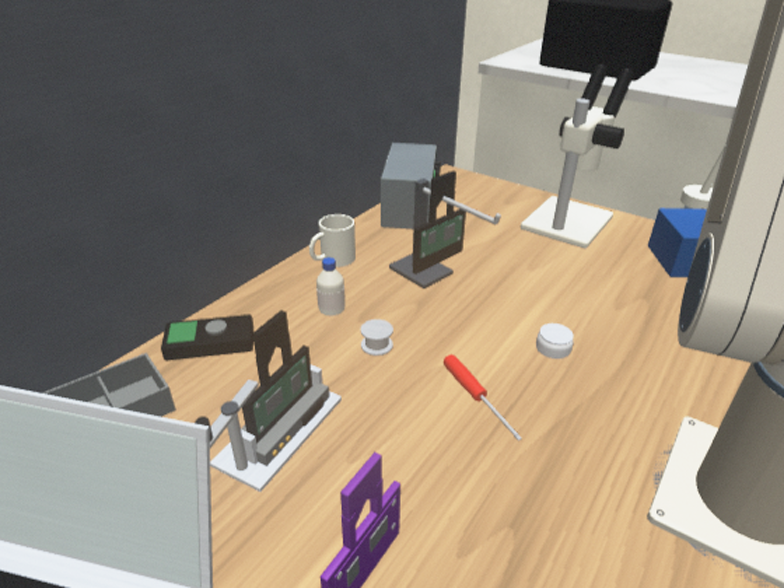

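View pics/t0.png

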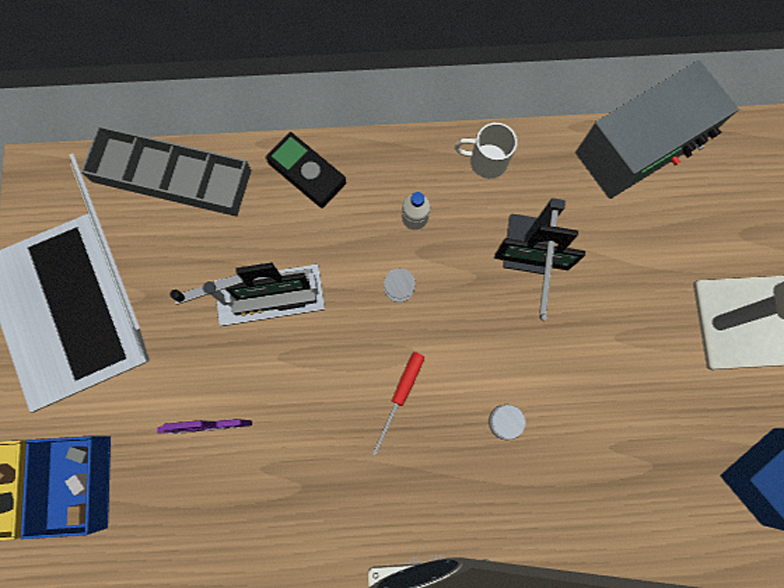

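```bash
python3 - <<'E'
from h import *
s=capture("side");t=capture("top")
def b(c,n,i=0): return spot_point(c,n)[i]["at"]
near={"carrier_eye":((194,244),(186,195)),"hung_eye":((320,139),(393,168)),"hook_root":((302,132),(397,151)),"hook_tip":((353,152),(390,230)),"keeper_knob":((142,301),(126,207)),"keeper_pivot":((162,291),(148,204)),"dock":((202,304),(198,211)),"hook_stand":((322,205),(377,211))}
for n,(a,d) in near.items():
    ps=[]
    for c,r in ((s,a),(t,d)):
        ps.append(min((k["at"] for k in spot_point(c,n)),key=lambda p:np.hypot(*(np.array(p)-r))))
    X,e=tri((s,t),ps); print(n,np.round(X,4),np.round(e,1))
for n in ["spool","flux_bottle","screwdriver","tin"]:
    print(n,[(np.round(atz(t,k["at"],0),3),round(k["conf"],2)) for k in spot_point(t,n)[:2]])
E
```

```text
carrier_eye [0.6145 0.2545 0.1497] [0.1 0.1]
hung_eye [ 0.6228 -0.2177  0.209 ] [2.8 2.7]
hook_root [ 0.6786 -0.2318  0.1933] [0.2 0.2]
hook_tip [ 0.4973 -0.1949  0.2078] [0. 0.]Traceback (most recent call last):
  File "<stdin>", line 8, in <module>
ValueError: min() iterable argument is empty
```

The side and top views show the black carrier in the dock (side ≈(194,250) px, top ≈(190,205)), with its keeper knob at top (126,211). The hung carrier is at top (390,175) with the rod tip at (388,227). The purple decoy is near (145,305). Next I take the remaining points and zoomed crops.

```bash
python3 - <<'E'
from h import *
s=capture("side");t=capture("top")
near={"carrier_eye":((194,244),(186,195)),"carrier":((207,302),(196,210)),"keeper_knob":((150,300),(126,207)),"keeper_pivot":((162,291),(148,204)),"dock":((202,304),(198,211)),"hook_stand":((322,205),(377,211))}
for n,(a,d) in near.items():
    ps=[]
    for c,r in ((s,a),(t,d)):
        k=[k["at"] for k in spot_point(c,n)]
        ps.append(min(k,key=lambda p:np.hypot(*(np.array(p)-r))) if k else None)
    print(n,[None if p is None else np.round(p,1) for p in ps])
    if all(p is not None for p in ps):
        X,e=tri((s,t),ps); print("  ",np.round(X,4),np.round(e,1))
for n in ["spool","flux_bottle","screwdriver","tin"]:
    print(n,[(np.round(atz(t,k["at"],0),3),round(k["conf"],2)) for k in spot_point(t,n)[:2]])
a=cv2.resize(s["pixels"][210:350,130:260],None,fx=3,fy=4.0/4*3,interpolation=cv2.INTER_CUBIC)
b=cv2.resize(t["pixels"][180:240,110:240],None,fx=3,fy=3,interpolation=cv2.INTER_CUBIC)
e=cv2.resize(t["pixels"][135:235,345:425],None,fx=4.2,fy=4.2,interpolation=cv2.INTER_CUBIC)
f=cv2.resize(s["pixels"][115:210,270:365],None,fx=4,fy=4,interpolation=cv2.INTER_CUBIC)
W=np.zeros((600,800,3),np.uint8)
W[:420,:390]=a;W[420:600,:390]=b;
e=cv2.resize(e,(240,300));f=cv2.resize(f,(300,300))
W[:300,400:700]=f;W[300:600,400:640]=e
cv2.imwrite("pics/c1.png",W[:,:,::-1])
E
```

```text
carrier_eye [array([196.7, 244. ]), array([190.4, 194.5])]
   [0.6095 0.2484 0.1577] [0.7 0.5]
carrier [array([201.6, 301.6]), array([193.1, 210.4])]
   [0.6015 0.2656 0.0192] [0.3 0.2]
keeper_knob [None, array([127.2, 212.2])]
keeper_pivot [array([164.4, 290.5]), array([146.5, 207.7])]
   [0.5879 0.3562 0.1353] [0.3 0.2]
dock [array([204.1, 304.1]), array([198.2, 207.4])]
   [ 0.6121  0.2544 -0.0038] [1.7 1.1]
hook_stand [array([321.7, 206.2]), array([374.1, 210.6])]
   [ 0.581  -0.2129  0.004 ] [1.9 1.7]
spool [(array([0.604, 0.025, 0.   ]), 0.59)]
flux_bottle [(array([0.606, 0.024, 0.   ]), 0.57)]
screwdriver [(array([0.387, 0.041, 0.   ]), 0.78)]
tin [(array([0.61 , 0.262, 0.   ]), 0.36)]
```

View pics/c1.png

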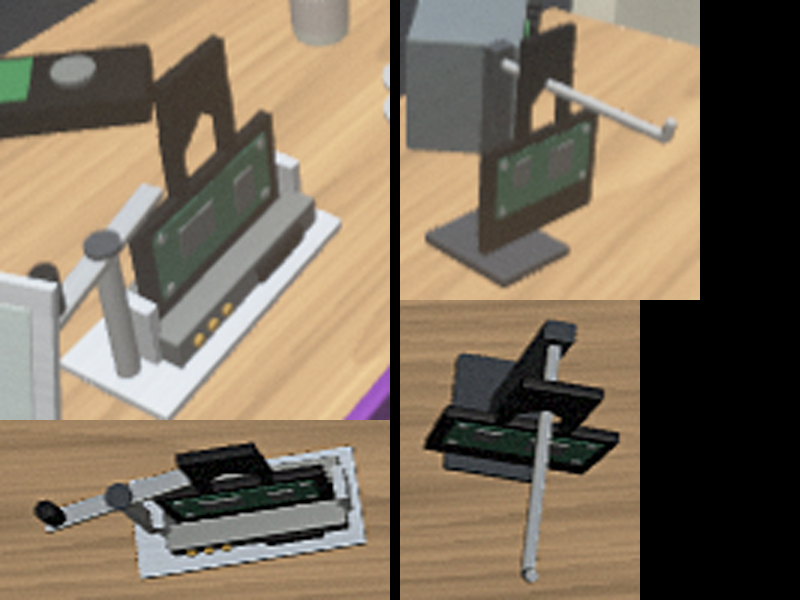

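The crops give the points I need: the dock base corners, the window peak at side (199,247), the pivot and the knob. I fit the dock pose, keeper angle and stand pose to these.

```bash
cat > fit.py <<'E'
from h import *
from scipy.optimize import least_squares
s=capture("side");t=capture("top")
def T(p,q):
    c,n=np.cos(p[2]),np.sin(p[2]); return np.array([p[0]+c*q[0]-n*q[1],p[1]+n*q[0]+c*q[1],q[2]])
obs=[(t,(-.045,.11,.01),(157.7,232.7)),(t,(-.045,-.09,.01),(232,220)),(t,(.045,-.09,.01),(226.7,189)),
(s,(-.045,.11,.01),(186.7,348.3)),(s,(.045,.11,.01),(150.7,331.7)),(s,(-.045,-.09,.01),(243.3,284)),
(s,(-.005,0,.16),(199,247.3)),(t,(0,.093,.135),(149.3,204.7)),(s,(0,.093,.135),(164,291.7))]
kn=[(t,(124.7,210.5)),(s,(145,300))]
def kp(p): return (-np.sin(p[3])*.052,.093+np.cos(p[3])*.052,.153)
f=lambda p: np.concatenate([proj(c,T(p,q))-o for c,q,o in obs]+[proj(c,T(p,kp(p)))-o for c,o in kn])
r=least_squares(f,[.61,.255,.17,.1],loss="soft_l1",x_scale=[.01,.01,.1,.1]);p=r.x
print("dock",np.round(p,4));print(np.round(f(p).reshape(-1,2),1).tolist())
print("pivot",T(p,(0,.093,.121)).round(4),"knob",T(p,kp(p)).round(4))
print("tri knob",tri((t,s),[k[1] for k in kn]))
tip=tri((s,t),[(352.6,152),(389.5,229)])
print("tip",tip, [proj(c,np.array([.4973,-.1949,.2078])).round(1) for c in (s,t)])
st=[.588,-.2135,-.2]
tr=np.array([.6786,-.2318]);tt=np.array([.4973,-.1949]);d=(tr-tt)/np.linalg.norm(tr-tt)
# hung carrier: peak front face seen
for n in ("hung_eye","hung_carrier"):
  for c in (s,t):
    for k in spot_point(c,n)[:2]:
        X=atz(c,k["at"],.197 if n=="hung_eye" else .047); print(n,k["at"],round(k["conf"],2),"stand x from tip",((X[:2]-tt)@d-.094).round(3),"y",np.round(d[0]*(X[1]-tt[1])-d[1]*(X[0]-tt[0]),3))
for n in ("hook_tip","hook_root"):
    X,e=tri((s,t),[spot_point(c,n)[0]["at"] for c in (s,t)]);print(n,X.round(4),np.round(e,1))
E
python3 fit.py
```

```text
dock [0.6046 0.2586 0.1172 0.1436]
[[-0.3, 0.9], [0.5, 0.6], [0.6, -0.8], [0.1, 0.9], [-0.8, -0.9], [0.7, -1.6], [-1.5, 0.5], [-0.4, 0.6], [0.1, -4.3], [0.5, -0.1], [-0.2, 1.0]]
pivot [0.5937 0.3509 0.121 ] knob [0.5803 0.4012 0.153 ]
tri knob (array([0.57929376, 0.40113015, 0.15599027]), [np.float64(0.08080325167482191), np.float64(0.13622694828874482)])
tip (array([ 0.4965034 , -0.19230372,  0.20964965]), [np.float64(2.732828588398779), np.float64(2.564977242041714)]) [array([355.4, 152.7]), array([389.3, 226.4])]
hung_eye [319.1, 140.6] 0.78 stand x from tip 0.028 y -0.003
hung_eye [269.5, 244.8] 0.52 stand x from tip -0.204 y 0.389
hung_eye [392.4, 166.7] 0.73 stand x from tip 0.047 y 0.003
hung_carrier [312.5, 185.6] 0.76 stand x from tip 0.046 y -0.009
hung_carrier [379.1, 185.8] 0.9 stand x from tip 0.045 y -0.002
hook_tip [ 0.4973 -0.1933  0.2077] [0.2 0.2]
hook_root [ 0.6728 -0.2267  0.1997] [1.3 1.3]
```

Call:
move_arm(increments="0 0 0.076 0.21 0.5 0.05 -0.2; 0 0 0.152 0.43 1 0.05 -0.2; 0 0 0.152 0.43 1 0.05 -0.2", force=20)

```text
time_s: 3.48
tool_pos: [0.1935, -0.5036, 0.2442]
eef_rot: [-0.001, 0.98, 0.201, 0.0]
wrist_force: [-0.4, -0.6, 0.4]
opening: 0.0513
grasp_force: 0.0
```

Call:
move_arm(increments="0 0 0.076 0.21 0.5 0.05 -0.2; 0 0 0.152 0.43 1 0.05 -0.2; 0 0 0.152 0.43 1 0.05 -0.2")

```text
time_s: 3.85
tool_pos: [0.2363, -0.4048, 0.2495]
eef_rot: [-0.0, 0.961, 0.278, 0.0]
wrist_force: [0.0, -0.6, -0.2]
opening: 0.0514
grasp_force: 0.0
```

Call:
move_arm(increments="0 0 0.076 0.21 0.5 0.05 -0.2; 0 0 0.152 0.43 1 0.05 -0.2; 0 0 0.152 0.43 1 0.05 -0.2")

```text
time_s: 4.22
tool_pos: [0.2796, -0.3057, 0.2546]
eef_rot: [0.0, 0.935, 0.353, 0.0]
wrist_force: [-0.3, -0.5, 0.1]
opening: 0.0515
grasp_force: 0.0
```

Call:
move_arm(increments="0 0 0.076 0.21 0.5 0.05 -0.2; 0 0 0.152 0.43 1 0.05 -0.2; 0 0 0.152 0.43 1 0.05 -0.2")

```text
time_s: 4.6
tool_pos: [0.3231, -0.2061, 0.2598]
eef_rot: [0.001, 0.904, 0.427, 0.0]
wrist_force: [0.5, -1.0, 0.4]
opening: 0.0511
grasp_force: 0.0
```

Call:
move_arm(increments="0 0 0.076 0.21 0.5 0.05 -0.2; 0 0 0.152 0.43 1 0.05 -0.2; 0 0 0.152 0.43 1 0.05 -0.2")

```text
time_s: 4.97
tool_pos: [0.3666, -0.1063, 0.2647]
eef_rot: [0.001, 0.868, 0.497, 0.0]
wrist_force: [0.7, 0.4, -0.1]
opening: 0.0514
grasp_force: 0.0
```

Call:
move_arm(increments="0 0 0.076 0.21 0.5 0.05 -0.2; 0 0 0.152 0.43 1 0.05 -0.2; 0 0 0.152 0.43 1 0.05 -0.2")

```text
time_s: 5.35
tool_pos: [0.4098, -0.0066, 0.2696]
eef_rot: [0.001, 0.826, 0.564, 0.0]
wrist_force: [0.0, -0.8, 0.1]
opening: 0.0514
grasp_force: 0.0
```

Call:
move_arm(increments="0 0 0.076 0.21 0.5 0.05 -0.2; 0 0 0.152 0.43 1 0.05 -0.2; 0 0 0.152 0.43 1 0.05 -0.2")

```text
time_s: 5.72
tool_pos: [0.453, 0.0931, 0.2744]
eef_rot: [0.0, 0.779, 0.627, 0.0]
wrist_force: [-0.7, -0.6, 0.6]
opening: 0.0511
grasp_force: 0.0
```

Call:
move_arm(increments="0 0 0.076 0.21 0.5 0.05 -0.2; 0 0 0.152 0.43 1 0.05 -0.2; 0 0 0.152 0.43 1 0.05 -0.2")

```text
time_s: 6.1
tool_pos: [0.4959, 0.1928, 0.2791]
eef_rot: [0.0, 0.727, 0.687, 0.0]
wrist_force: [0.2, -1.0, -0.3]
opening: 0.0519
grasp_force: 0.0
```

Call:
move_arm(increments="0 0 0.076 0.21 0.5 0 -0.2; 0 0 0.152 0.43 1 0 -0.2; 0 0 0.152 0.43 1 0 -0.2")

```text
time_s: 6.48
tool_pos: [0.5387, 0.2925, 0.2787]
eef_rot: [0.0, 0.67, 0.742, -0.0]
wrist_force: [-0.4, 0.2, 0.2]
opening: 0.0513
grasp_force: 0.0
```

Call:
move_arm(increments="0 0 0.076 0.21 0.5 0 -0.2; 0 0 0.152 0.43 1 0 -0.2; 0 0 0.152 0.43 1 0 -0.2")

```text
time_s: 6.85
tool_pos: [0.5814, 0.3922, 0.2784]
eef_rot: [0.0, 0.609, 0.793, -0.0]
wrist_force: [0.5, -0.4, -0.6]
opening: 0.0511
grasp_force: 0.0
```

```bash
python3 - <<'E'
from h import *
r=read_state();print(r["tool_pos"].round(4),r["eef_rot"].round(4),r["joint_pos"].round(3),r["opening"],r["time_s"])
s=capture("side");t=capture("top")
W=np.zeros((600,800,3),np.uint8)
W[:420]=cv2.resize(s["pixels"][170:350,60:403],(800,420));W=W[:420]
b=cv2.resize(t["pixels"][150:250,70:260],(760,400))
cv2.imwrite("pics/k1.png",np.vstack([cv2.resize(W,(570,300)),cv2.resize(b,(570,300))])[:,:,::-1])
E
```

```text
[0.5814 0.3922 0.2784] [ 1.000e-04  6.090e-01  7.932e-01 -4.000e-04] [ 5.770e-01  5.010e-01  1.411e+00 -1.000e-03  1.231e+00  3.160e-01] 0.05114028368788161 6.85
```

View pics/k1.png

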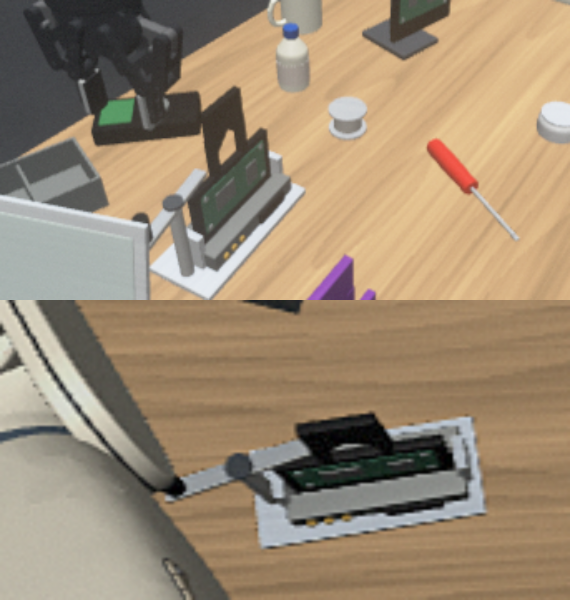

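The gripper now stands above the knob and nothing has been touched: side view shows the fingers at crop (120,100), and the keeper and carrier are unmoved. I lower onto the knob and pinch it.

Call:
move_arm(increments="0 0 0 0 0.09 -0.4 -0.2; 0 0 0 0 0.09 -0.8 -0.2; 0 0 0 0 0.09 -0.9 -0.2")

```text
time_s: 7.32
tool_pos: [0.5784, 0.3985, 0.1867]
eef_rot: [-0.001, 0.61, 0.793, -0.003]
wrist_force: [0.9, 0.2, -0.1]
opening: 0.0513
grasp_force: 0.0
```

Call:
move_arm(increments="0 0 0 0 0 -0.3 -0.2; 0 0 0 0 0 -0.46 -0.2; 0 0 0 0 0 -0.46 0.2; 0 0 0 0 0 -0.46 0.6; 0 0 0 0 0 -0.46 0.8; 0 0 0 0 0 -0.46 0.8")

```text
time_s: 8.07
tool_pos: [0.5806, 0.4026, 0.1448]
eef_rot: [0.001, 0.608, 0.794, 0.001]
wrist_force: [1.9, -1.7, 4.2]
opening: 0.0146
grasp_force: 20.3
```

```bash
python3 - <<'E'
from h import *
r=read_state();print(r["tool_pos"].round(4),r["opening"],r["grasp_force"],r["wrist_force"],r["wrist_torque"])
import numpy as np
c=np.array([.5937,.3509]);p=r["tool_pos"][:2];v=p-c;print(np.linalg.norm(v))
a0=np.arctan2(-v[0],v[1]);print("angle",a0-.117)
for d in np.arange(.175,1.45,.175):
    R=np.array([[np.cos(d),-np.sin(d)],[np.sin(d),np.cos(d)]]);print(round(d/1.0472,3),((R@v-v)*10).round(3))
E
```

```text
[0.5806 0.4026 0.1448] 0.014586443529473291 20.25031864643097 [ 1.91905934 -1.65263569  4.21526183] [-0.20338342 -0.1837595   0.0707446 ]
0.053316781441909496
angle 0.13178570355142538
0.167 [-0.088 -0.031]
0.334 [-0.169 -0.076]
0.501 [-0.241 -0.135]
0.668 [-0.302 -0.206]
0.836 [-0.35  -0.286]
1.003 [-0.382 -0.374]
1.17 [-0.399 -0.465]
1.337 [-0.4   -0.558]
```

Call:
move_arm(increments="0 0 0.167 -0.088 -0.031 0 0.8; 0 0 0.334 -0.169 -0.076 0 0.8; 0 0 0.501 -0.241 -0.135 0 0.8; 0 0 0.668 -0.302 -0.206 0 0.8; 0 0 0.836 -0.35 -0.286 0 0.8; 0 0 0.836 -0.35 -0.286 0 0.8")

```text
time_s: 8.82
tool_pos: [0.5481, 0.3725, 0.1449]
eef_rot: [0.003, 0.214, 0.977, 0.001]
wrist_force: [11.5, -6.5, -0.2]
opening: 0.0151
grasp_force: 19.9
```

Call:
move_arm(increments="0 0 0.167 -0.032 -0.088 0 0.8; 0 0 0.334 -0.049 -0.179 0 0.8; 0 0 0.501 -0.05 -0.272 0 0.8; 0 0 0.501 -0.05 -0.272 0 0.8; 0 0 0.501 -0.05 -0.272 0 0.8")

```text
time_s: 9.45
tool_pos: [0.5443, 0.3472, 0.1449]
eef_rot: [0.005, -0.046, 0.999, 0.001]
wrist_force: [15.8, -0.2, -4.2]
opening: 0.015
grasp_force: 19.8
```

Call:
move_arm(increments="0 0 0 0 0 0 0.4; 0 0 0 0 0 0 0.3; 0 0 0 0 0 0 0.2; 0 0 0 0 0 0.4 0.2; 0 0 0 0 0 0.9 0.2; 0 0 0 0 0 1 0.2; 0 0 0 0 0 1 0.2")

```text
time_s: 10.32
tool_pos: [0.5396, 0.3466, 0.2438]
eef_rot: [0.0, -0.046, 0.999, 0.0]
wrist_force: [-0.5, 0.4, -1.2]
opening: 0.0341
grasp_force: 0.0
```

```bash
python3 - <<'E'
from h import *
r=read_state();print(r["tool_pos"].round(4),r["eef_rot"].round(4),r["joint_pos"].round(3),r["opening"],r["time_s"])
s=capture("side");t=capture("top")
cv2.imwrite("pics/k2.png",np.hstack([cv2.resize(s["pixels"][200:350,60:260],(400,300)),cv2.resize(t["pixels"][150:250,90:224],(400,300))])[:,:,::-1])
E
```

```text
[0.5396 0.3466 0.2438] [ 5.000e-04 -4.610e-02  9.989e-01  3.000e-04] [ 0.552  0.442  1.589  0.     1.11  -1.111] 0.03414390963328219 10.325
```

View pics/k2.png

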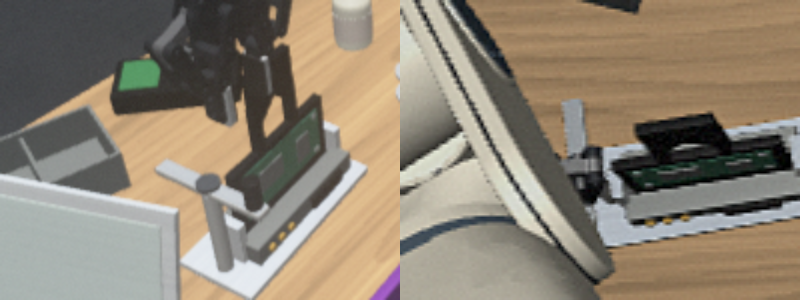

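The keeper is now roughly square to the dock and clear of the carrier (pivot at side crop (207,185), knob end near (250,200)). The carrier has not moved. I turn and move over the handle.

Call:
move_arm(increments="0 0 -0.17 0.1 -0.1 0.1 0; 0 0 -0.34 0.2 -0.3 0.1 0; 0 0 -0.51 0.35 -0.5 0.1 0; 0 0 -0.68 0.5 -0.7 0.1 0; 0 0 -0.85 0.65 -0.88 0.1 0; 0 0 -0.85 0.65 -0.88 0.1 0")

```text
time_s: 11.18
tool_pos: [0.6046, 0.257, 0.2512]
eef_rot: [-0.001, 0.389, 0.921, -0.001]
wrist_force: [-0.3, -0.1, -0.8]
opening: 0.0424
grasp_force: 0.0
```

Call:
move_arm(increments="0 0 -0.17 0 0 0 0; 0 0 -0.34 0 0 0 0; 0 0 -0.51 0 0 0 0; 0 0 -0.626 0 0 0 0; 0 0 -0.626 0 0 0 0")

```text
time_s: 11.8
tool_pos: [0.6036, 0.2589, 0.2522]
eef_rot: [-0.001, 0.663, 0.749, -0.001]
wrist_force: [-0.4, 0.1, -1.0]
opening: 0.0426
grasp_force: 0.0
```

```bash
python3 - <<'E'
from h import *
r=read_state();print(r["tool_pos"].round(4),r["eef_rot"].round(4),r["joint_pos"].round(3),r["opening"],r["time_s"])
t=capture("top");s=capture("side")
L=atz(t,(169,191.9),.2);R=atz(t,(195.5,187.9),.2);print(L,R,(L+R)/2,np.linalg.norm(L-R),"yaw",np.arctan2(-(L-R)[0],(L-R)[1]))
p=[.6046,.2586,.117]
def T(q): c,n=np.cos(p[2]),np.sin(p[2]); return np.array([p[0]+c*q[0]-n*q[1],p[1]+n*q[0]+c*q[1],q[2]])
ims=[]
for c,(x0,y0) in ((s,(140,200)),(t,(130,160))):
    im=cv2.resize(c["pixels"],None,fx=4,fy=4,interpolation=cv2.INTER_CUBIC)
    for x in(-.005,.005):
        q=np.array([proj(c,T((x,y,z))) for y,z in [(-.03,.11),(-.03,.2),(.03,.2),(.03,.11),(.07,.11),(.07,.035),(-.07,.035),(-.07,.11),(-.03,.11)]])
        cv2.polylines(im,[np.int32(q*4+1.5)],False,(255,0,0) if x<0 else (255,255,0),1)
    ims.append(im[y0*4:y0*4+480,x0*4:x0*4+400])
cv2.imwrite("pics/g1.png",np.hstack(ims)[:,:,::-1])
E
```

```text
[0.6036 0.2589 0.2522] [-6.000e-04  6.629e-01  7.487e-01 -9.000e-04] [0.387 0.458 1.543 0.    1.143 0.265] 0.042593034579315604 11.8
[0.60593466 0.28814434 0.2       ] [0.6117624 0.2285801 0.2      ] [0.60884853 0.25836222 0.2       ] 0.05984864601781719 yaw 0.09752920715533729
```

View pics/g1.png

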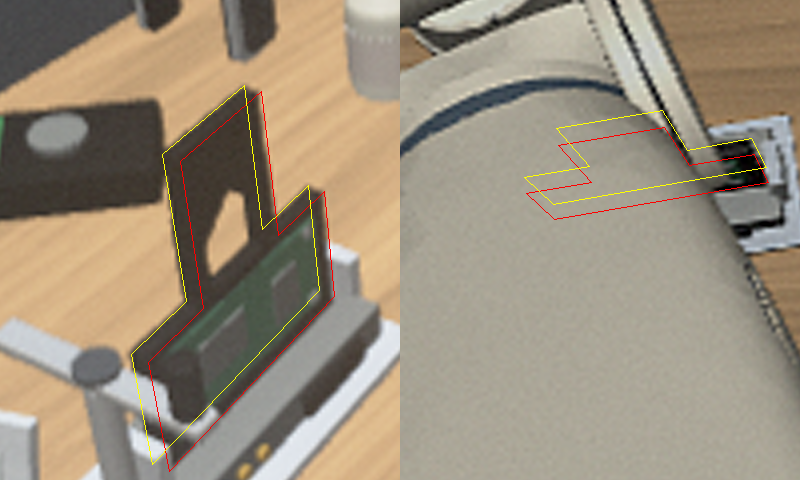

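The fitted carrier outline matches the side view closely, and the fingers stand above the handle. I lower, grip and lift.

Call:
move_arm(increments="0 0 0 0 0 -0.3 0; 0 0 0 0 0 -0.6 0; 0 0 0 0 0 -0.76 0; 0 0 0 0 0 -0.76 0.4; 0 0 0 0 0 -0.76 0.8; 0 0 0 0 0 -0.76 0.9; 0 0 0 0 0 -0.76 0.9; 0 0 0 0 0 -0.76 0.9", force=50)

```text
time_s: 12.9
tool_pos: [0.6052, 0.2586, 0.1783]
eef_rot: [0.0, 0.664, 0.747, 0.001]
wrist_force: [0.2, -0.5, 3.9]
opening: 0.0093
grasp_force: 51.3
```

```bash
python3 - <<'E'
from h import *
r=read_state();print(r["tool_pos"].round(4),r["eef_rot"].round(4),r["opening"],r["grasp_force"],r["wrist_force"],r["wrist_torque"],r["time_s"])
E
```

```text
[0.6052 0.2586 0.1783] [4.000e-04 6.645e-01 7.473e-01 8.000e-04] 0.009347815391638793 51.34052753448486 [ 0.19541146 -0.4595663   3.93661247] [-0.03628595  0.04155231 -0.01798934] 12.9
```

Call:
move_arm(increments="0 0 0 0 0 0.15 0.9; 0 0 0 0 0 0.35 0.9; 0 0 0 0 0 0.65 0.9; 0 0 0 0 0 1 0.9; 0 0 0 0 0 1 0.9")

```text
time_s: 13.52
tool_pos: [0.6062, 0.2591, 0.2819]
eef_rot: [0.001, 0.664, 0.747, 0.003]
wrist_force: [-0.8, 0.4, -2.6]
opening: 0.0089
grasp_force: 50.4
```

Call:
move_arm(increments="0 0 0 0 0 0.3 0.9; 0 0 0 0 0 0.5 0.9; 0 0 0 0 0 0.5 0.9")

```text
time_s: 13.9
tool_pos: [0.6049, 0.2586, 0.3284]
eef_rot: [0.0, 0.664, 0.747, 0.001]
wrist_force: [-0.6, -1.1, -2.2]
opening: 0.0089
grasp_force: 50.5
```

```bash
cat > fc.py <<'E'
from h import *
from scipy.optimize import least_squares
import sys
r=read_state();print(r["tool_pos"].round(4),r["eef_rot"].round(4),r["opening"].round(4),r["wrist_force"].round(1),r["wrist_torque"].round(2),r["time_s"])
s=capture("side")
tp=r["tool_pos"]; n=r["eef_rot"]; yaw=2*np.arctan2(n[2],n[1])-np.pi/2
if len(sys.argv)>2: tp=tp+np.array([0,0,float(sys.argv[2])])
def T(q): c,n=np.cos(yaw),np.sin(yaw); return np.array([tp[0]+c*q[0]-n*q[1],tp[1]+n*q[0]+c*q[1],tp[2]-.1683+q[2]])
im=cv2.resize(s["pixels"],None,fx=4,fy=4,interpolation=cv2.INTER_CUBIC)
pts=[]
for x in(-.005,.005):
    q=np.array([proj(s,T((x,y,z))) for y,z in [(-.03,.1),(-.03,.19),(.03,.19),(.03,.1),(.07,.1),(.07,0),(-.07,0),(-.07,.1),(-.03,.1)]])
    w=np.array([proj(s,T((x,y,z))) for y,z in [(-.02,.1),(-.02,.13),(0,.15),(.02,.13),(.02,.1)]])
    for k in(q,w): cv2.polylines(im,[np.int32(k*4+1.5)],False,(255,0,0) if x<0 else (255,255,0),1)
    pts.append(q)
c=np.concatenate(pts).mean(0)*4; x0=int(np.clip(c[0]-350,0,2240-700));y0=int(np.clip(c[1]-300,0,1680-600))
cv2.imwrite("pics/"+sys.argv[1],im[y0:y0+600,x0:x0+700,::-1])
print("yaw",yaw,"crop",x0/4,y0/4)
E
python3 fc.py l1.png
```

```text
Traceback (most recent call last):
  File "fc.py", line 4, in <module>
    r=read_state();print(r["tool_pos"].round(4),r["eef_rot"].round(4),r["opening"].round(4),r["wrist_force"].round(1),r["wrist_torque"].round(2),r["time_s"])
                                                                      ^^^^^^^^^^^^^^^^^^
AttributeError: 'float' object has no attribute 'round'
```

Call:
move_arm(increments="0 0 -0.03 -0.25 -0.4 0 0.9; 0 0 -0.06 -0.5 -0.89 0 0.9; 0 0 -0.06 -0.5 -0.89 0 0.9")

```text
time_s: 14.28
tool_pos: [0.552, 0.1666, 0.3255]
eef_rot: [-0.001, 0.689, 0.725, -0.002]
wrist_force: [-0.5, 0.9, -1.8]
opening: 0.0091
grasp_force: 50.5
```

Call:
move_arm(increments="0 0 -0.03 -0.25 -0.4 0 0.9; 0 0 -0.06 -0.5 -0.89 0 0.9; 0 0 -0.06 -0.5 -0.89 0 0.9")

```text
time_s: 14.65
tool_pos: [0.5027, 0.0784, 0.3261]
eef_rot: [-0.001, 0.711, 0.703, -0.001]
wrist_force: [0.2, 0.8, -0.7]
opening: 0.0095
grasp_force: 50.5
```

Call:
move_arm(increments="0 0 -0.03 -0.25 -0.4 0 0.9; 0 0 -0.06 -0.5 -0.89 0 0.9; 0 0 -0.06 -0.5 -0.89 0 0.9")

```text
time_s: 15.02
tool_pos: [0.4536, -0.01, 0.3266]
eef_rot: [-0.0, 0.733, 0.68, -0.001]
wrist_force: [0.1, 0.7, -2.3]
opening: 0.0095
grasp_force: 50.5
```

Call:
move_arm(increments="0 0 -0.03 0 -0.4 0 0.9; 0 0 -0.06 0 -0.89 0 0.9; 0 0 -0.06 0 -0.89 0 0.9")

```text
time_s: 15.4
tool_pos: [0.4558, -0.099, 0.3269]
eef_rot: [0.0, 0.754, 0.657, 0.0]
wrist_force: [0.1, -0.1, -1.6]
opening: 0.0093
grasp_force: 50.5
```

Call:
move_arm(increments="0 0 -0.03 0 -0.4 0 0.9; 0 0 -0.058 0 -0.89 0 0.9; 0 0 -0.058 0 -0.89 0 0.9; 0 0 -0.058 0 -0.89 0 0.9")

```text
time_s: 15.9
tool_pos: [0.4552, -0.1855, 0.3267]
eef_rot: [-0.001, 0.772, 0.635, 0.0]
wrist_force: [-0.4, -0.1, -1.5]
opening: 0.0091
grasp_force: 50.5
```

Call:
move_arm(increments="0 0 0 0 0 -0.3 0.9; 0 0 0 0 0 -0.7 0.9; 0 0 0 0 0 -0.9 0.9; 0 0 0 0 0 -0.9 0.9; 0 0 0 0 0 -0.9 0.9")

```text
time_s: 16.52
tool_pos: [0.4555, -0.186, 0.2382]
eef_rot: [0.001, 0.772, 0.635, 0.0]
wrist_force: [0.2, 0.5, -1.3]
opening: 0.0091
grasp_force: 50.5
```

```bash
sed -i 's/r\["opening"\].round(4)/round(r["opening"],4)/' fc.py; python3 fc.py l1.png
python3 - <<'E'
from h import *
cs=[capture("side"),capture("top")]
for n in ("hook_tip","hook_root","carrier_eye"):
    print(n,[[(np.round(k["at"],1).tolist(),round(k["conf"],2)) for k in spot_point(c,n)[:3]] for c in cs])
E
```

```text
[ 0.4555 -0.186   0.2382] [5.000e-04 7.721e-01 6.355e-01 4.000e-04] 0.0091 [ 0.2  0.5 -1.3] [-0.03 -0.06  0.02] 16.525
yaw -0.19355218009363329 crop 280.0 97.0
hook_tip [[([357.6, 152.8], 0.93)], [([387.5, 225.5], 0.9)]]
hook_root [[([302.0, 134.5], 0.91)], [([393.3, 154.2], 0.92)]]
carrier_eye [[([259.1, 355.9], 0.87), ([371.3, 150.4], 0.63), ([302.4, 137.6], 0.24)], [([390.9, 243.6], 0.92), ([134.5, 301.6], 0.78)]]
```

View pics/l1.png

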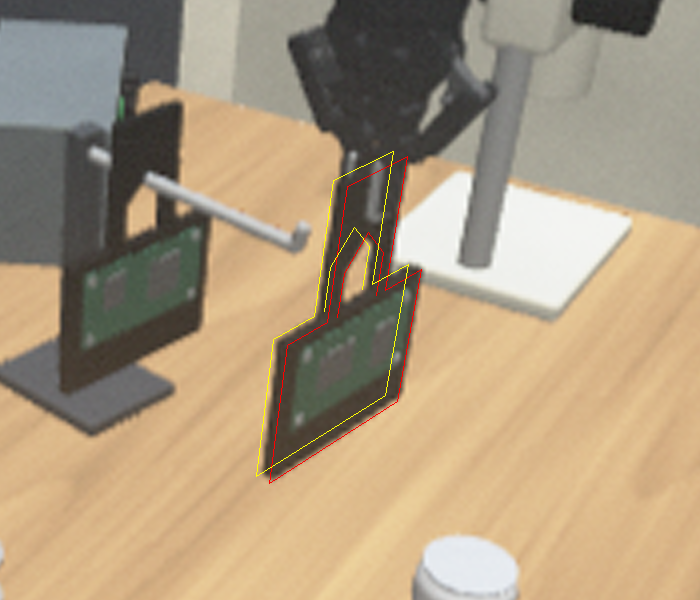

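The carrier hangs upright in the grip and its outline matches the model. The rod tip is ahead of it at side pixel (355,154). I work out how far the window sits off the rod line.

```bash
python3 - <<'E'
from h import *
cs=[capture("side"),capture("top")]
tip,e=tri(cs,[(356,153.5),(388,226)]);print(tip.round(4),np.round(e,1))
root,e=tri(cs,[(302,133),(395.5,152.5)]);print(root.round(4),np.round(e,1))
eye,e=tri(cs,[(371.3,150.4),(390.9,243.6)]);print("eye",eye.round(4),np.round(e,1))
for tip,root in((tip,root),(np.array([.4973,-.194]),np.array([.6757,-.229]))):
    d=(root-tip)[:2];d/=np.linalg.norm(d)
    for p in (np.array([.4555,-.186]),eye[:2]):
        v=p-tip[:2];print("yaw",np.arctan2(d[1],d[0]).round(3),"along",(v@d).round(4),"lateral(+y)",(d[0]*v[1]-d[1]*v[0]).round(4))
# clean rod line from image: top view pixels along rod edge mid, at z=.19
t=cs[1]["pixels"]
for row in range(176,226,6):
    g=t[row,375:405].astype(float).sum(1); sat=t[row,375:405].max(1).astype(int)-t[row,375:405].min(1)
    print(row,sat.tolist())
E
```

```text
[ 0.4968 -0.1929  0.207 ] [0.9 0.8]
[ 0.6712 -0.229   0.2012] [1.2 1.2]
eye [ 0.4558 -0.1886  0.2289] [0.4 0.4]
yaw -0.205 along -0.0419 lateral(+y) -0.0017
yaw -0.205 along -0.041 lateral(+y) -0.0041
yaw -0.194 along -0.0426 lateral(+y) -0.0002
yaw -0.194 along -0.0417 lateral(+y) -0.0027
176 [9, 2, 7, 9, 3, 3, 3, 4, 2, 1, 2, 3, 3, 2, 2, 5, 8, 5, 7, 11, 5, 4, 1, 4, 7, 2, 2, 5, 4, 0]
182 [8, 11, 15, 15, 17, 18, 17, 21, 18, 16, 19, 18, 20, 2, 5, 3, 2, 9, 9, 0, 10, 17, 16, 17, 19, 16, 20, 20, 26, 36]
188 [4, 4, 7, 1, 0, 8, 0, 3, 6, 0, 3, 0, 2, 0, 2, 4, 5, 8, 4, 4, 4, 13, 14, 17, 20, 18, 19, 8, 8, 7]
194 [72, 57, 52, 35, 20, 11, 3, 12, 9, 7, 4, 3, 6, 7, 7, 6, 9, 17, 31, 60, 59, 59, 52, 59, 60, 67, 31, 12, 11, 9]
200 [55, 58, 59, 61, 57, 58, 60, 61, 61, 60, 62, 66, 70, 22, 7, 10, 12, 22, 61, 68, 65, 63, 65, 47, 14, 19, 6, 7, 9, 9]
206 [63, 62, 62, 61, 62, 59, 53, 56, 52, 56, 53, 57, 32, 3, 6, 11, 3, 44, 62, 57, 59, 31, 7, 6, 9, 7, 7, 11, 11, 7]
212 [60, 63, 63, 62, 62, 65, 67, 63, 64, 65, 68, 47, 4, 9, 7, 18, 26, 65, 68, 46, 0, 18, 8, 5, 5, 14, 9, 7, 6, 21]
218 [64, 67, 67, 67, 66, 68, 64, 66, 66, 70, 61, 11, 10, 6, 16, 18, 60, 68, 38, 3, 9, 4, 6, 6, 8, 8, 19, 13, 8, 11]
224 [60, 63, 64, 63, 66, 61, 63, 65, 64, 70, 34, 6, 1, 6, 13, 41, 30, 5, 9, 12, 8, 10, 9, 12, 10, 8, 11, 9, 9, 10]
```

```bash
python3 - <<'E'
from h import *
c=capture("top")
a=atz(c,(390.2,200),.19);b=atz(c,(388.4,218),.19)
d=(a-b)[:2];d/=np.linalg.norm(d);v=np.array([.4555,-.186])-b[:2]
print(a,b,np.arctan2(d[1],d[0]),d[0]*v[1]-d[1]*v[0])
E
```

```text
[ 0.56057679 -0.2085359   0.19      ] [ 0.51948087 -0.19982717  0.19      ] -0.20882294763066803 0.0002630004175966476
```

Call:
move_arm(increments="0 0 0 0.15 -0.03 0 0.9; 0 0 0 0.35 -0.07 0 0.9; 0 0 0 0.55 -0.11 0 0.9; 0 0 0 0.75 -0.15 0 0.9; 0 0 0 0.95 -0.19 0 0.9; 0 0 0 0.95 -0.19 0 0.9; 0 0 0 0.95 -0.19 0 0.9")

```text
time_s: 18.0
tool_pos: [0.5494, -0.2054, 0.2369]
eef_rot: [-0.0, 0.773, 0.635, -0.0]
wrist_force: [-0.7, 0.2, -1.5]
opening: 0.0092
grasp_force: 50.5
```

```bash
python3 fc.py l2.png
```

```text
[ 0.5494 -0.2054  0.2369] [-5.000e-04  7.725e-01  6.350e-01 -3.000e-04] 0.0092 [-0.7  0.2 -1.5] [0.04 0.03 0.04] 18.0
yaw -0.19477666034291174 crop 250.25 84.25
```

View pics/l2.png

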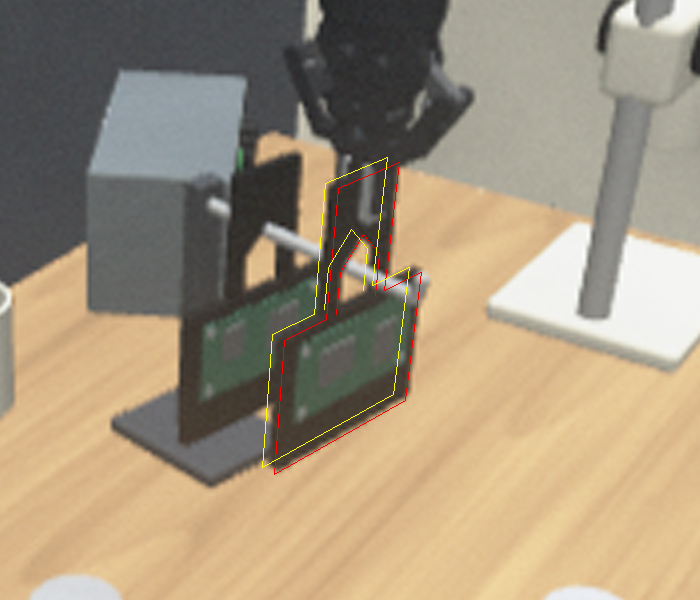

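The rod now runs through the window with the hung carrier behind. I lower gently until the peak takes the load.

Call:
move_arm(increments="0 0 0 0 0 -0.06 0.9; 0 0 0 0 0 -0.12 0.9; 0 0 0 0 0 -0.17 0.9; 0 0 0 0 0 -0.2 0.9; 0 0 0 0 0 -0.2 0.9; 0 0 0 0 0 -0.2 0.9")

```text
time_s: 18.8
tool_pos: [0.5498, -0.2056, 0.2175]
eef_rot: [0.0, 0.773, 0.635, 0.0]
wrist_force: [0.4, -0.5, -0.9]
opening: 0.0091
grasp_force: 50.4
```

Call:
move_arm(increments="0 0 0 0 0 -0.02 0.9; 0 0 0 0 0 -0.02 0.9; 0 0 0 0 0 -0.02 0.9")

```text
time_s: 19.18
tool_pos: [0.55, -0.206, 0.2157]
eef_rot: [0.001, 0.773, 0.635, 0.0]
wrist_force: [0.6, -2.6, 1.5]
opening: 0.0091
grasp_force: 51.0
```

Call:
move_arm(increments="0 0 0 0 -0.015 0 0.9; 0 0 0 0 -0.015 0 0.9; 0 0 0 0 -0.015 -0.01 0.9; 0 0 0 0 -0.015 -0.01 0.9")

```text
time_s: 19.68
tool_pos: [0.5498, -0.2068, 0.2152]
eef_rot: [-0.0, 0.773, 0.635, 0.0]
wrist_force: [-0.4, 3.4, 7.5]
opening: 0.0088
grasp_force: 52.1
```

The peak is seated: TCP height 0.215 m puts it at 0.197 m, and the rod is taking the load. I ease the side load, open a little and rise.

Call:
move_arm(increments="0 0 0 0 0.005 0.005 0.9; 0 0 0 0 0.005 0.005 0.85; 0 0 0 0 0.005 0.005 0.7; 0 0 0 0 0.005 0.005 0.5; 0 0 0 0 0.005 0.005 0.3; 0 0 0 0 0.005 0.005 0.3; 0 0 0 0 0.005 0.005 0.3; 0 0 0 0 0.005 0.005 0.3", force=20)

```text
time_s: 20.68
tool_pos: [0.5497, -0.2066, 0.2148]
eef_rot: [-0.0, 0.773, 0.635, -0.0]
wrist_force: [0.0, -0.4, 0.2]
opening: 0.0301
grasp_force: 0.0
```

Call:
move_arm(increments="0 0 0 0 0 0.1 0.3; 0 0 0 0 0 0.3 0.3; 0 0 0 0 0 0.6 0.3; 0 0 0 0 0 1 0.3; 0 0 0 0 0 1 0.3")

```text
time_s: 21.3
tool_pos: [0.5515, -0.2073, 0.3192]
eef_rot: [0.003, 0.773, 0.635, 0.002]
wrist_force: [0.7, -0.4, 0.1]
opening: 0.0296
grasp_force: 0.0
```

Call:
move_arm(increments="0 0 0 -0.4 0.2 0.3 0.3; 0 0 0 -0.8 0.5 0.5 0.3; 0 0 0 -1 0.8 0.5 0.3; 0 0 0 -1 0.8 0.5 0.3; 0 0 0 -1 0.8 0.5 0.3; 0 0 0 -1 0.8 0.5 0.3; 0 0 0 -1 0.8 0.5 0.3; 0 0 0 -1 0.8 0.5 0.3")

```text
time_s: 22.3
tool_pos: [0.4498, -0.1269, 0.3645]
eef_rot: [-0.0, 0.773, 0.635, -0.0]
wrist_force: [-0.1, 0.3, 0.4]
opening: 0.0297
grasp_force: 0.0
```

```bash
python3 - <<'E'
from h import *
s=capture("side");t=capture("top")
a=cv2.resize(s["pixels"][110:230,270:390],(500,500),interpolation=cv2.INTER_CUBIC)
b=cv2.resize(t["pixels"][120:320,340:460],(300,500),interpolation=cv2.INTER_CUBIC)
cv2.imwrite("pics/f1.png",np.hstack([a,b])[:,:,::-1])
print(read_state()["tool_pos"],read_state()["time_s"])
E
```

```text
[ 0.44974698 -0.12678091  0.36462083] 22.4
```

View pics/f1.png

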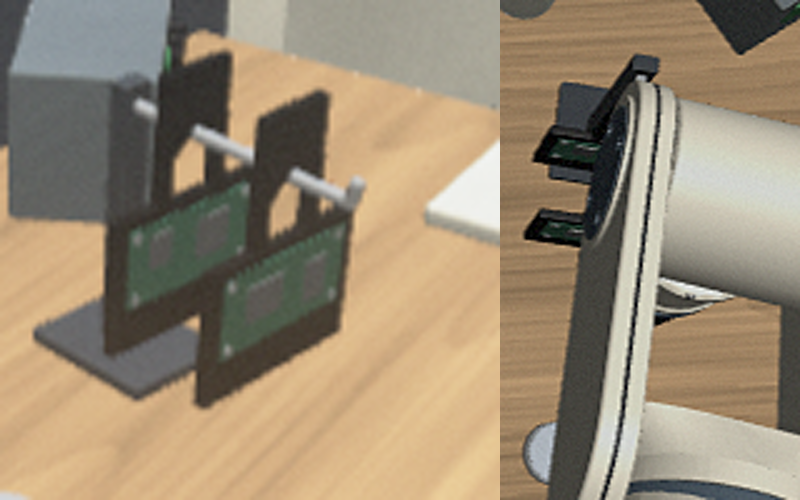

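Both carriers hang upright, with the rod in both window peaks. I wait a little, check that nothing moves in the image, and hand in.

Call:
move_arm(increments="0 0 0 0 0 0 0.3; 0 0 0 0 0 0 0.3; 0 0 0 0 0 0 0.3; 0 0 0 0 0 0 0.3; 0 0 0 0 0 0 0.3; 0 0 0 0 0 0 0.3; 0 0 0 0 0 0 0.3; 0 0 0 0 0 0 0.3")

```text
time_s: 23.4
tool_pos: [0.4497, -0.1266, 0.3648]
eef_rot: [0.0, 0.773, 0.635, 0.0]
wrist_force: [0.5, -0.4, 1.2]
opening: 0.0298
grasp_force: 0.0
```

Call:
move_arm(increments="0 0 0 0 0 0 0.3; 0 0 0 0 0 0 0.3; 0 0 0 0 0 0 0.3; 0 0 0 0 0 0 0.3; 0 0 0 0 0 0 0.3; 0 0 0 0 0 0 0.3; 0 0 0 0 0 0 0.3; 0 0 0 0 0 0 0.3")

```text
time_s: 24.4
tool_pos: [0.4497, -0.1266, 0.3648]
eef_rot: [-0.0, 0.773, 0.635, -0.0]
wrist_force: [0.2, 0.9, 0.7]
opening: 0.0301
grasp_force: 0.0
```

```bash
python3 - <<'E'
from h import *
f=[]
for i in range(8):
    c=capture("side")["pixels"][110:230,270:390]; f.append(cv2.GaussianBlur(c,(5,5),0).astype(int))
m=max(np.abs(f[i]-f[0]).max() for i in range(1,8)); print("max diff",m)
if m<25: print(finish_job())
E
```

```text
max diff 4
the job is handed in; nothing more can be done
None
```

I swung the keeper aside and hung the dock's carrier on the hook in front of the first one; both hung upright and still in the side view, and I handed the job in after about 25 s.

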